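Push a copper pipe home in a sawing jig and snap its toggle clamp shut

ROBOT

A 6-joint arm with a two-finger parallel gripper is mounted at the origin on a cart in front of the work surface, level with it; the furniture and walls round the work are solid. World frame = base frame: x ahead of the robot, y to its left, z up, the work surface at z = 0. Lengths are in mm, angles in rad, forces in N, time in s.
With the tool pointing down it reaches from about 350 to 775 mm from the base axis. Payload 7.3 kg.
Tool frame: the origin (TCP) lies at the very end of the fingers, on their centre line; the grasp point (between the pads) lies 19 mm behind it; z points along the fingers, y is the line along which they close (so a half turn about z gives the same grasp; the last joint's range is limited). The gripper opens to 92 mm and grips with 3 to 60 N. Pads are 19 mm wide; open, the fingers measure 130 mm over their backs; the gripper's body (75 mm by 190 mm) begins 47 mm behind the grasp point.
Start: joints at [-1.485, 0.342, 1.524, -0, 1.275, -0.146], TCP at [120.63, -510.973, 226.741] pointing down, gripper open.
Joint ranges: [-2.53, 2.53], [-0.77, 2.02], [0.04, 2.7], [-1, 4.14], [0.28, 2.66], [-3.11, 3.11]. Speed limits (rad/s): [2.57, 2.57, 3.14, 3.14, 3.14, 3.14].

INTERFACE

Orientations are given as [roll, pitch, yaw] about the fixed x, y, z axes, in that order (R = Rz(yaw) Ry(pitch) Rx(roll)).
In Python, from plant import bot gives the robot as it stands.
- The arm moves only by the tool jog_arm, never from a script. Its argument "targets" is a list of rows, each an object with "xyz": the shift along the tool's x, y, z as a fraction of full scale, a list of three; "spin": the turn about the tool's z as a fraction of full scale. In form: [{"xyz": [x, y, z], "spin": spin}, ...]. A call has exactly 10 rows; each row shifts and turns the commanded pose from where the row before left it, along the tool's axes as they then stand; what a row does not reach is not made up. Full scale, the value 1, is 80 mm for a shift and 0.1 rad for a turn. A row lasts 1/8 s, in which the tool goes at most 62.5 mm and 10.7 degrees, less where a joint would pass 70% of its speed; a pose out of reach is approached as far as the arm can. A call with a number of a shift or a turn outside -1 to 1 is refused whole. A call with a gripper value outside its range is refused whole. "gripper" is the opening in per cent of the stroke, from 0 (shut) to 100 (fully open), set as the call begins (left out, the last holds). The fingers move at their own pace and stop on an object; the grip force is fixed at half the most. Time passes only in rows, so rows that do not move let the fingers close, or fill a call up. It gives the time, the measured TCP pose, the force, the opening and the grip force at its end, in the units of the state.
- bot.get_obs(): the state, without advancing time (a new reading comes with each control period).
- bot.capture(name): name is "side" or "top" or "wrist"; returns the picture (480x640x3 uint8, blue, green, red); there is no depth.
- bot.get_calibration(name): a dict with "vfov" (degrees; the focal length in pixels is half the picture's height over the tangent of half this angle, whatever the lens; pixels are square), "cx", "cy" (the principal point, pixels), "k1" (the pictures are not rectified: a ray, as slopes to the right and down, at radius r is drawn at 1 + k1 r^2 times it, then the intrinsics apply), "eye" and "rotation" of the camera in the world. Camera axes: x right, y down, z forward; pixel columns grow to the right and rows downward; lengths in mm; the calibration is good to about 2 mm. A picture is of the moment at which its call begins: read the wrist's pose just before it. get_calibration takes no time and is no camera call; for the wrist camera it gives the pose at the moment of the call.
- bot.close_job(): hands the job in; it is judged then, once.
The state is a dict: "time": time; "joint_positions": joint angles; "dq": joint speeds; "tau": joint torques, N m; "tool_pos": TCP position; "tcp_rot": TCP orientation; "contact_force": force on the tool from outside, world axes, zero at the start; "moment": the same for the moment, N m; "grip_width": finger opening in mm; "finger_force": force on a finger pad.
Only numpy, scipy, OpenCV 4.12 (cv2) and the standard library are available. Lean on these libraries where they do the work, as an engineer would, in place of code of your own. Each camera call takes 0.05 s, during which the arm holds its last target. There are 200 camera calls.

TASK

The copper pipe lies loose in the channel of the pipe-sawing jig. With your fingertips push it along the channel until its end butts firmly against the steel end stop, then push the clamp's red handle over, away from the pipe and down, past its dead point until it snaps into lock and the rubber foot holds the pipe against the stop. Only push: do not pick the pipe up, and leave the other things on the bench where they are.

Things in the scene. Friction and masses are not known exactly. Their poses are not given: they have to be found in the camera images.
- jig: Fixed jig: plywood board 200 x 142 x 18 mm with an aluminium channel, end stop and toggle clamp. Origin on the bench under the board. Its x axis runs along the channel towards the stop, y from the pipe towards the clamp, z up. Channel centre line at y -50 mm, from x -76 to 79 mm, walls to 31 mm above the bench. Board spans x -94 to 106, y -85 to 57 mm.
- pipe: Copper pipe, 160 mm long, 19 mm across, 90 g, loose in the channel. Origin on its underside at mid length; its own y axis runs along the pipe. It starts 20 to 50 mm short of the stop, and slides easily.
- pipe_center (a point): Centre of the copper pipe, on its axis at mid length, 30.5 mm above the bench. When the pipe is home this point is at jig x = 0. The end to push (away from the stop) is 80 mm from it towards jig -x and sticks out of the channel; at that end the board's top is 18 mm above the bench.
- stop_face (a point): Middle of the steel end stop's face (jig x 80, y -50 mm), at the height of the pipe's axis; the pipe's far end must butt against it. Four steel saw-guide pins, 68 mm high above the bench, stand beside the channel 37 and 24 mm before it.
- clamp_handle (a joint): Knee angle of the toggle, rad: about 0 open (handle upright, arm raised), 1.9 dead point, 2.25 locked on its inner stop. Grows as the handle is pushed towards jig +y and down. From about 0.9 the foot meets the pipe and springs back: the push near the grip's end rises to about 5 to 8 N at 1.4, falls to 0 at the dead point; then the handle snaps on by itself.
- grip_end (a point): Outer end of the red grip's centre line (grip 17 mm thick, round end 8.5 mm beyond this point). Open: about 165 mm above the bench, over jig x 0; locked: about 72 mm above the bench at jig y 148 mm. It swings in the jig's y-z plane.
- grip_root (a point): Inner end of the red grip's centre line, 90 mm from grip_end. The handle swings roughly about a pin 37 mm beyond this point on the same line, through about 1.5 rad in all. When it is open the raised clamp arm stands on its pipe side, below 125 mm above the bench: push near the grip's outer end, from the pipe side.
- clamp_foot: Black rubber foot, 17 mm across, on a spring-loaded spindle (gives some 5 mm) at the end of the clamp arm; origin at the middle of its underside. It comes down on the pipe's top at jig x 0 and presses with about 20 N when locked.
- tape_measure: Bystander: yellow pocket tape, 34 x 80 x 59 mm, origin on its underside.
- marker: Bystander: black and white felt marker, 134 x 18 mm, origin on its underside.
- copper_elbow: Bystander: copper elbow fitting, 51 x 51 x 22 mm, origin on its underside.
- torch: Bystander: black torch, 126 x 38 mm, lying, origin on its underside.

How it is judged (in metres and radians):
On the way, in this order (a step that is already met when the one before it is completed fails the run):
1. the pipe's end is against the end stop while the clamp is still open (x of pipe_center in the frame of jig between -0.0025 and 0.003 m and value of joint clamp_handle below 0.9 rad), for 0.2 s.
2. the clamp handle is past its dead point and locked, with the foot pressing on the pipe (x of pipe_center in the frame of jig between -0.0025 and 0.003 m and value of joint clamp_handle above 2.15 rad and contact force between clamp_foot and pipe above 10 N), for 0.2 s.
At the end, for the whole second after the job is handed in: The pipe rests in the channel with its end within 2.5 mm of the end stop; the clamp handle is locked past its dead point (joint over 2.15 of 2.25 rad) and the rubber foot presses on the pipe with more than 10 N (all of step 2 and y of pipe_center in the frame of jig between -0.054 and -0.046 m and height (world z) of pipe_center between 0.027 and 0.034 m and linear speed of pipe below 0.01 m/s); the robot touches nothing.
It fails at once if the pipe is lifted (its middle more than about 12 mm above its place in the channel) (height (world z) of pipe_center above 0.043 m).
It fails at once if a bystander is moved by more than 20 mm (distance of any of tape_measure, marker, copper_elbow, torch from where it was at the start of the episode above 0.02 m).
It also fails if it takes over 51 s, if anything falls off the work surface, if the arm or the gripper's body presses on something with over 40 N, if the wrist force passes 120 N, or if a joint passes its speed limit or range.

## Working session

There is one attempt and no reset: what is moved stays moved. The work goes in short steps, Python scripts to look and compute and a tool call to move; the robot and the scene stay as the last step left them, time stands still between calls to the robot, and variables do not carry over. Pictures are saved under pics/ and viewed, at most 10 in all, crops included, and the job is handed in when it is done.

Besides the shell and the picture viewer there is one more tool, called after "Call:" in YAML: its name, and indented under it one key for each argument. jog_arm: Moves the arm, as the interface text tells. Shift numbers are shares of 80 mm and turn numbers shares of 0.1 rad, none past 1 either way. Its arguments: {"type":"object","properties":{"targets":{"type":"array","items":{"type":"object","properties":{"xyz":{"type":"array","items":{"type":"number"}},"spin":{"type":"number"}}}},"gripper":{"type":"number"}},"required":["targets"]}

```bash
mkdir -p pics; cat > h.py <<'E'
import numpy as np, cv2
from plant import bot
def cal(n):
    c=bot.get_calibration(n); f=240/np.tan(np.radians(c['vfov'])/2)
    return c,f
def ray(n,u,v,c=None):
    if c is None: c,f=cal(n)
    else: f=240/np.tan(np.radians(c['vfov'])/2)
    K=np.array([[f,0,c['cx']],[0,f,c['cy']],[0,0,1.]])
    p=cv2.undistortPoints(np.array([[[u,v]]],float),K,np.array([c['k1'],0,0,0.]))[0,0]
    # k1 r^2 forward model = cv2 radial model
    d=np.array(c['rotation'])@np.array([p[0],p[1],1.]); return np.array(c['eye'],float),d/np.linalg.norm(d)
def onz(n,u,v,z,c=None):
    e,d=ray(n,u,v,c); return e+d*(z-e[2])/d[2]
def tri(*rs):
    A=sum(np.eye(3)-np.outer(d,d) for e,d in rs); b=sum((np.eye(3)-np.outer(d,d))@e for e,d in rs)
    x=np.linalg.solve(A,b); return x,[np.linalg.norm(np.cross(x-e,d)) for e,d in rs]
E
python3 - <<'E'
from h import *
for n in ['side','top']:
    cv2.imwrite(f'pics/{n}0.png',bot.capture(n)); print(n,bot.get_calibration(n))
print(bot.get_obs())
E
```

```text
side {'vfov': 49.81240189236755, 'cx': 329.73781866640155, 'cy': 232.84672104016536, 'k1': -0.028817879487989338, 'eye': array([  493.90268681, -1185.03048025,   851.00309286]), 'rotation': array([-2.20452446,  0.00872073, -0.01211199])}
top {'vfov': 42.05312790412781, 'cx': 317.8786436851999, 'cy': 243.01468830382944, 'k1': -0.17228906392175447, 'eye': array([ 357.52212526, -203.34473461, 1379.03624375]), 'rotation': array([-3.0110596 , -0.00646721, -1.57694645])}
{'time': 0.1, 'joint_positions': array([-1.48499548e+00,  3.42634000e-01,  1.52489952e+00,  7.77542139e-06,
        1.27540240e+00, -1.46024299e-01]), 'dq': array([-0.00214877, -0.00182712, -0.00354339,  0.00187359, -0.00034312,
       -0.00048952]), 'tau': array([ 1.70973122e-03, -4.32003200e+01, -2.44694263e+01,  7.18804006e-02,
        5.25249972e-02, -5.10034954e-05]), 'tool_pos': array([ 120.6019123 , -510.59670687,  226.13201629]), 'tcp_rot': array([-3.14026476e+00, -2.02810040e-04,  2.31822741e-01]), 'contact_force': array([-0.63750502,  0.36865882,  0.04976738]), 'moment': array([-0.00275674, -0.00119136, -0.02879415]), 'finger_force': 0.0, 'grip_width': 91.47435295363208}
```

View pics/top0.png

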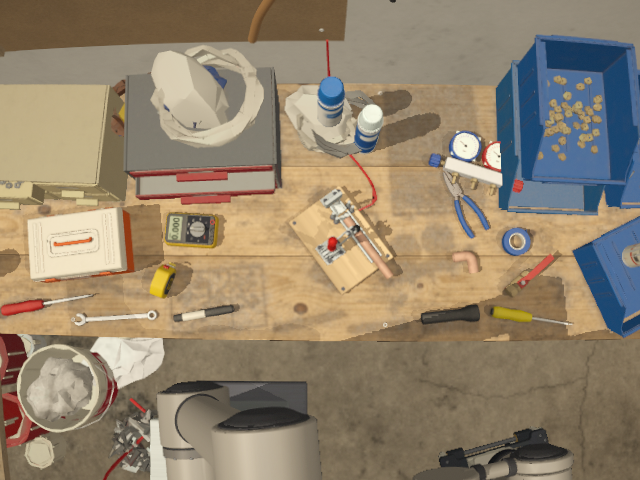

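View pics/side0.png

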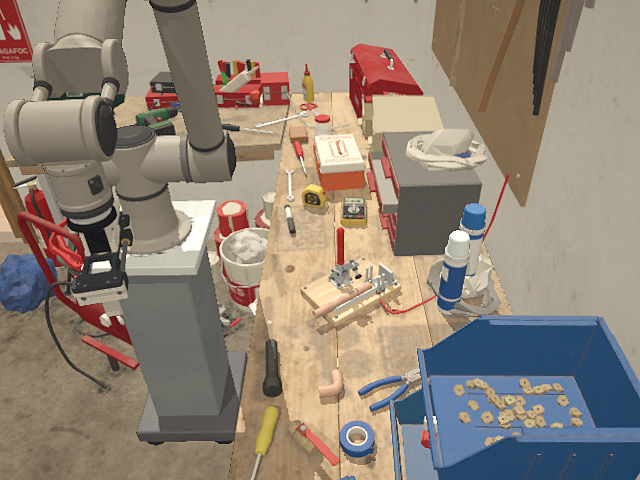

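The top view shows the jig around (343,240), with the stop up-left at about (335,195), the pipe's free end at about (390,275) and the red handle at (333,243). The side view shows the handle at (340,245) and the pipe's free end at (318,312). Next I'll zoom in.

```bash
sed -i "s/d=np.array(c\['rotation'\])@/d=R.from_euler('xyz',c['rotation']).as_matrix()@/; s/^import numpy.*/&\nfrom scipy.spatial.transform import Rotation as R/" h.py
python3 - <<'E'
from h import *
a=cv2.imread('pics/top0.png')[175:305,275:405]; b=cv2.imread('pics/side0.png')[220:340,290:410]
a=cv2.resize(a,(400,400),interpolation=2); b=cv2.resize(b,(400,400),interpolation=2)
cv2.imwrite('pics/z0.png',np.hstack([a,b]))
E
```

```text
(no output)
```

View pics/z0.png

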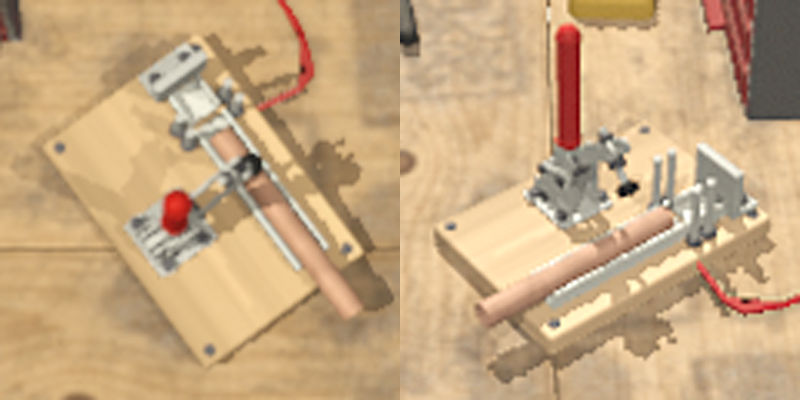

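The zoom shows, in full-frame pixels: in the top view, board corners (288.6,223), (342,294), (395,256) and (341,187), and the pipe end at about (389,275). In the side view, the handle tip is at about (340,229) and the pipe end at about (315.5,314).

```bash
python3 - <<'E'
from h import *
np.set_printoptions(precision=1,suppress=True)
T=lambda u,v:(275+u*.325,175+v*.325); S=lambda u,v:(290+(u-400)*.3,220+v*.3)
J=np.array([[106,57],[-94,57],[-94,-85],[106,-85]],float)
def fit(W,J):
    Wc=W-W.mean(0);Jc=J-J.mean(0)
    th=np.arctan2((Jc[:,0]*Wc[:,1]-Jc[:,1]*Wc[:,0]).sum(),(Jc*Wc).sum()); c,s=np.cos(th),np.sin(th)
    M=np.array([[c,-s],[s,c]]); t=W.mean(0)-M@J.mean(0); return th,M,t,np.linalg.norm(W-(J@M.T+t),axis=1)
W=np.array([onz('top',*T(*p),18)[:2] for p in [(42,148),(207,365),(370,248),(203,37)]])
th,M,t,r=fit(W,J); print('top',W,th,t,r)
W2=np.array([onz('side',*S(*p),18)[:2] for p in [(437,238),(546,342),(770,212)]])
th2,M2,t2,r2=fit(W2,J[1:]); print('side',W2,th2,t2,r2)
for nm,p,q in [('rightcorner',(370,248),(546,342)),('pipe end',(352,308),(485,313)),('stoptop?',(203,37),(770,212)),('handle tip',(178,200),(568,32))]:
    x,d=tri(ray('top',*T(*p)),ray('side',*S(*q))); print(nm,x,d,'jig',M.T@(x[:2]-t))
# pipe by colour, top view
im=cv2.imread('pics/top0.png')[175:305,275:405]; h=cv2.cvtColor(im,cv2.COLOR_BGR2HSV)
for z in (T(352,308),T(330,280)): print(h[int(z[1])-175,int(z[0])-275])
for n,name in(('top','marker etc'),):
  for nm,u,v in [('tape',163,280),('marker',206,313),('elbow',467,262),('torch',450,315)]: print(nm,onz(n,u,v,15))
E
```

```text
top [[ 580.8 -149. ]
 [ 424.6 -265.7]
 [ 507.3 -383.3]
 [ 661.7 -265.5]] 0.6341239865185826 [ 530.5 -258.2] [1.4 4.2 2.4 4.8]
side [[ 429.9 -283.2]
 [ 505.3 -385.5]
 [ 668.8 -261. ]] 0.6777567087935727 [ 532.3 -263.4] [8.4 7.8 2.2]
rightcorner [ 506.4 -383.6   16.3] [np.float64(1.1033024445147128), np.float64(1.1033024445146107)] jig [-93.8 -86.8]
pipe end [ 464.3 -368.2   28.3] [np.float64(0.7321410300218443), np.float64(0.7321410300217585)] jig [-118.5  -49.5]
stoptop? [ 664.6 -265.4   21.1] [np.float64(3.4474051121307636), np.float64(3.4474051121309124)] jig [103.7 -85.2]
handle tip [ 523.  -241.5  166.3] [np.float64(0.462303439000228), np.float64(0.4623034390000406)] jig [ 3.8 17.9]
[ 13  95 232]
[ 13  91 238]
tape [456.  129.2  15. ]
marker [383.5  32.2  15. ]
elbow [ 492.3 -544.2   15. ]
torch [ 375.6 -502.4   15. ]
```

Call:
jog_arm:
  gripper: 0
  targets:
    - {"xyz": [0,0,0],"spin": -1}
    - {"xyz": [0,0,0],"spin": -1}
    - {"xyz": [0,0,0],"spin": -1}
    - {"xyz": [0,0,0],"spin": -1}
    - {"xyz": [0.6,0.18,0],"spin": 0}
    - {"xyz": [0.6,0.18,0],"spin": 0}
    - {"xyz": [0.6,0.18,0],"spin": 0}
    - {"xyz": [0.6,0.18,0],"spin": 0}
    - {"xyz": [0.6,0.18,0],"spin": 0}
    - {"xyz": [0.6,0.18,0],"spin": 0}

```text
time: 1.35
tool_pos: [405.4, -409.7, 226.4]
tcp_rot: [-3.141, 0.0, 0.632]
contact_force: [-0.5, -0.3, -0.0]
grip_width: 0.7
finger_force: 0.0
```

```bash
python3 - <<'E'
from h import *
o=bot.get_obs(); c=bot.get_calibration('wrist'); print(o['time'],o['tool_pos'],o['tcp_rot'],o['grip_width'],c)
im=bot.capture('wrist'); cv2.imwrite('pics/w1.png',im); import json
json.dump({k:np.asarray(v).tolist() for k,v in c.items()},open('w1.json','w'))
E
```

```text
1.35 [ 405.42449913 -409.73521212  226.3578647 ] [-3.14098698e+00  1.54052591e-04  6.31831773e-01] 0.6950800425816539 {'vfov': 64.37803832759526, 'cx': 318.67982879684024, 'cy': 238.61255588248136, 'k1': -0.008284352591291925, 'eye': array([ 472.96712339, -362.64625449,  383.71568334]), 'rotation': array([ 2.83357968e+00,  1.16617637e-03, -9.38762145e-01])}
```

View pics/w1.png

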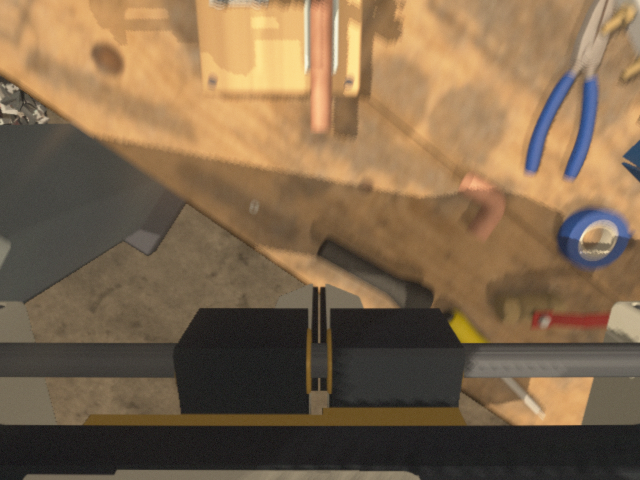

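The wrist view shows the pipe's free end at about (320,132), the board's near edge from (203,95) to (364,97), and the pipe axis almost vertical in the picture. I'll convert these.

```bash
python3 - <<'E'
from h import *
import json
np.set_printoptions(precision=2,suppress=True)
c=json.load(open('w1.json')); im=cv2.imread('pics/w1.png'); h=cv2.cvtColor(im,cv2.COLOR_BGR2HSV)
print(h[60,305:345:3].tolist()); print(h[110,300:345:4].tolist())
m=((h[...,0]<12)|(h[...,0]>172))&(h[...,1]>80)&(h[...,2]>80); m[:, :290]=0; m[:,350:]=0; m[140:]=0
P=[]
for v in range(5,128,8):
    u=np.flatnonzero(m[v]); 
    if len(u)>6: P.append((u.min(),u.max(),v))
print(P)
W=np.array([onz('w',(a+b)/2,v,30.5,c)[:2] for a,b,v in P]); 
for w in W: print(w)
d=cv2.fitLine(W.astype(np.float32),cv2.DIST_HUBER,0,.01,.01).ravel(); print('pipe axis yaw',np.arctan2(d[1],d[0])%np.pi)
A,B=[onz('w',*p,18,c)[:2] for p in((203,95),(364,97))]; print(A,B,np.linalg.norm(A-B),'edge yaw',np.arctan2(*(A-B)[::-1])-np.pi/2)
print('end', onz('w',320,131,25,c),onz('w',320,134,25,c))
x,dd=tri(ray('w',320,132,c),ray('top',389.4,275.1),ray('side',315.5,313.9));print('pipe end',x,dd)
E
```

```text
[[23, 35, 248], [21, 46, 189], [11, 122, 198], [12, 127, 225], [13, 122, 238], [12, 125, 228], [13, 124, 232], [12, 125, 222], [12, 130, 176], [14, 72, 156], [25, 24, 245], [17, 98, 197], [16, 132, 190], [16, 129, 195]]
[[15, 124, 181], [14, 121, 171], [15, 121, 171], [12, 129, 226], [15, 112, 249], [15, 112, 248], [12, 123, 235], [12, 130, 185], [15, 123, 172], [17, 125, 137], [15, 119, 143], [15, 124, 140]]
[(np.int64(313), np.int64(330), 5), (np.int64(311), np.int64(330), 21), (np.int64(311), np.int64(330), 29), (np.int64(311), np.int64(330), 37), (np.int64(311), np.int64(330), 45), (np.int64(312), np.int64(330), 53), (np.int64(310), np.int64(330), 61), (np.int64(312), np.int64(329), 77), (np.int64(312), np.int64(330), 85)]
[ 544.76 -312.42]
[ 534.89 -318.66]
[ 530.11 -322.16]
[ 525.29 -325.7 ]
[ 520.41 -329.29]
[ 515.73 -333.25]
[ 510.24 -336.23]
[ 500.35 -344.02]
[ 495.45 -348.15]
pipe axis yaw 0.62884057
[ 426.77 -266.8 ] [ 511.02 -384.87] 145.04327109055416 edge yaw 0.6197595006526542
end [ 463.94 -370.22   25.  ] [ 461.83 -371.77   25.  ]
pipe end [ 463.99 -369.34   29.2 ] [np.float64(1.4498327017740538), np.float64(1.236478545911361), np.float64(1.1146313996156663)]
```

Call:
jog_arm:
  targets:
    - {"xyz": [0,0.03,0.5],"spin": 0}
    - {"xyz": [0,0,0.5],"spin": 0}
    - {"xyz": [0,0,0.5],"spin": 0}
    - {"xyz": [0,0,0.5],"spin": 0}
    - {"xyz": [0,0,0.5],"spin": 0}
    - {"xyz": [0.2,0,0],"spin": 0}
    - {"xyz": [0.2,0,0],"spin": 0}
    - {"xyz": [0.15,0,0],"spin": 0}
    - {"xyz": [0.1,0,0],"spin": 0}
    - {"xyz": [0,0,0],"spin": 0}

```text
time: 2.65
tool_pos: [448.2, -381.5, 27.4]
tcp_rot: [3.14, -0.0, 0.633]
contact_force: [-0.0, 0.4, 0.7]
grip_width: 0.5
finger_force: 0.0
```

```bash
python3 - <<'E'
from h import *
o=bot.get_obs(); print(o['tool_pos'],o['contact_force'])
a=bot.capture('wrist'); b=bot.capture('side')[220:340,290:410]
cv2.imwrite('pics/w2.png',np.hstack([cv2.resize(a,(480,360)),cv2.resize(b,(320,360),interpolation=2)]))
E
```

```text
[ 448.24289521 -381.54486075   27.44075156] [-0.03800665  0.37296415  0.74707147]
```

View pics/w2.png

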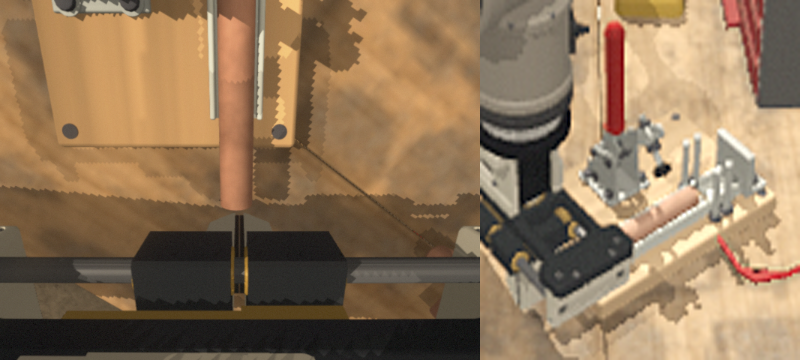

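The closed fingers are lined up behind the pipe's end with roughly a 5–10 mm gap (pipe end at about (236,208), fingers at (239,215)). Now I'll push slowly.

Call:
jog_arm:
  targets:
    - {"xyz": [0.05,0,0],"spin": 0}
    - {"xyz": [0.05,0,0],"spin": 0}
    - {"xyz": [0.05,0,0],"spin": 0}
    - {"xyz": [0.05,0,0],"spin": 0}
    - {"xyz": [0.05,0,0],"spin": 0}
    - {"xyz": [0.05,0,0],"spin": 0}
    - {"xyz": [0.05,0,0],"spin": 0}
    - {"xyz": [0.05,0,0],"spin": 0}
    - {"xyz": [0.05,0,0],"spin": 0}
    - {"xyz": [0.05,0,0],"spin": 0}

```text
time: 4.0
tool_pos: [479.9, -358.1, 26.7]
tcp_rot: [3.142, 0.0, 0.632]
contact_force: [-0.2, -0.6, 0.7]
grip_width: 0.5
finger_force: 0.3
```

Call:
jog_arm:
  targets:
    - {"xyz": [0.02,0,0],"spin": 0}
    - {"xyz": [0.02,0,0],"spin": 0}
    - {"xyz": [0.02,0,0],"spin": 0}
    - {"xyz": [0.02,0,0],"spin": 0}
    - {"xyz": [0,0,0],"spin": 0}
    - {"xyz": [0,0,0],"spin": 0}
    - {"xyz": [0,0,0],"spin": 0}
    - {"xyz": [0,0,0],"spin": 0}
    - {"xyz": [0,0,0],"spin": 0}
    - {"xyz": [0,0,0],"spin": 0}

```text
time: 5.25
tool_pos: [484.9, -354.4, 26.7]
tcp_rot: [3.142, 0.0, 0.632]
contact_force: [1.7, -0.5, -0.5]
grip_width: 0.9
finger_force: 0.0
```

Call:
jog_arm:
  targets:
    - {"xyz": [0.015,0,0],"spin": 0}
    - {"xyz": [0.015,0,0],"spin": 0}
    - {"xyz": [0.015,0,0],"spin": 0}
    - {"xyz": [0.015,0,0],"spin": 0}
    - {"xyz": [0,0,0],"spin": 0}
    - {"xyz": [0,0,0],"spin": 0}
    - {"xyz": [0,0,0],"spin": 0}
    - {"xyz": [0,0,0],"spin": 0}
    - {"xyz": [0,0,0],"spin": 0}
    - {"xyz": [0,0,0],"spin": 0}

```text
time: 6.5
tool_pos: [488.7, -351.6, 26.7]
tcp_rot: [3.142, 0.0, 0.632]
contact_force: [0.2, -0.6, -0.4]
grip_width: 0.4
finger_force: 0.0
```

```bash
python3 - <<'E'
from h import *
o=bot.get_obs(); print(o['tool_pos'],o['contact_force'])
a=bot.capture('top')[175:295,290:410]; b=bot.capture('side')[230:330,310:410]
cv2.imwrite('pics/w3.png',np.hstack([cv2.resize(a,(400,400),interpolation=2),cv2.resize(b,(400,400),interpolation=2)]))
E
```

```text
[ 488.74323281 -351.62653211   26.73248651] [ 0.20500211 -0.64335985 -0.36814336]
```

View pics/w3.png

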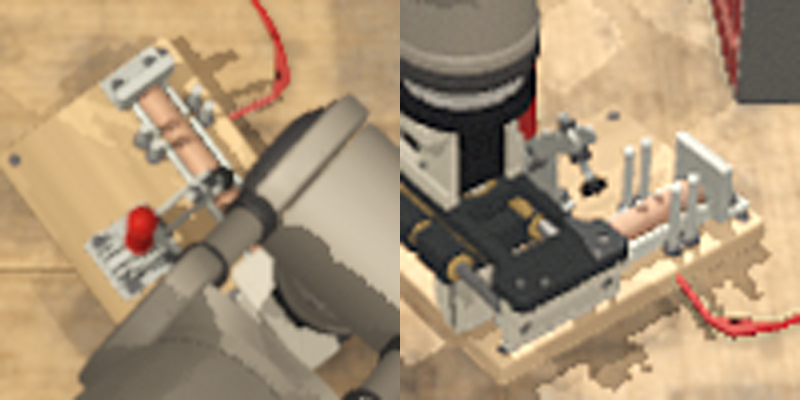

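In both views the pipe's far end is now within a few mm of the stop plate (side view: end at about x=705, plate at about 712). I'll continue in fine steps until the force rises.

Call:
jog_arm:
  targets:
    - {"xyz": [0.012,0,0],"spin": 0}
    - {"xyz": [0.012,0,0],"spin": 0}
    - {"xyz": [0.012,0,0],"spin": 0}
    - {"xyz": [0,0,0],"spin": 0}
    - {"xyz": [0,0,0],"spin": 0}
    - {"xyz": [0,0,0],"spin": 0}
    - {"xyz": [0,0,0],"spin": 0}
    - {"xyz": [0,0,0],"spin": 0}
    - {"xyz": [0,0,0],"spin": 0}
    - {"xyz": [0,0,0],"spin": 0}

```text
time: 7.85
tool_pos: [489.8, -350.8, 26.8]
tcp_rot: [-3.141, 0.002, 0.632]
contact_force: [-5.8, -4.0, 0.6]
grip_width: 0.7
finger_force: 3.7
```

Call:
jog_arm:
  targets:
    - {"xyz": [0.012,0,0],"spin": 0}
    - {"xyz": [0.012,0,0],"spin": 0}
    - {"xyz": [0.012,0,0],"spin": 0}
    - {"xyz": [0,0,0],"spin": 0}
    - {"xyz": [0,0,0],"spin": 0}
    - {"xyz": [0,0,0],"spin": 0}
    - {"xyz": [0,0,0],"spin": 0}
    - {"xyz": [0,0,0],"spin": 0}
    - {"xyz": [0,0,0],"spin": 0}
    - {"xyz": [0,0,0],"spin": 0}

```text
time: 9.1
tool_pos: [489.9, -350.7, 26.8]
tcp_rot: [-3.14, 0.006, 0.632]
contact_force: [-15.5, -10.8, 3.5]
grip_width: 0.2
finger_force: 9.4
```

The reaction is about 19 N along the channel and the TCP has stopped moving, so the pipe is firmly against the stop. Next I'll retreat and rise, then move over beside the handle.

Call:
jog_arm:
  targets:
    - {"xyz": [-0.1,0,0],"spin": 0}
    - {"xyz": [-0.4,0,0],"spin": 0}
    - {"xyz": [0,0,-0.5],"spin": 0}
    - {"xyz": [0,0,-0.5],"spin": 0}
    - {"xyz": [0,0,-0.5],"spin": 0}
    - {"xyz": [0,0,-0.5],"spin": 0}
    - {"xyz": [0,0,-0.5],"spin": 0}
    - {"xyz": [0.5,-0.1,0],"spin": 0}
    - {"xyz": [0.5,-0.1,0],"spin": 0}
    - {"xyz": [0,0,0],"spin": 0}

```text
time: 10.35
tool_pos: [518.0, -309.2, 226.7]
tcp_rot: [3.142, -0.001, 0.636]
contact_force: [0.9, 0.8, -0.4]
grip_width: 0.4
finger_force: 0.0
```

```bash
python3 - <<'E'
from h import *
import json
o=bot.get_obs(); c=bot.get_calibration('wrist'); print(o['tool_pos'],o['contact_force'],c['eye'])
json.dump({k:np.asarray(v).tolist() for k,v in c.items()},open('w4.json','w'))
a=bot.capture('wrist'); cv2.imwrite('pics/w4.png',a)
E
```

```text
[ 517.95355173 -309.22437145  226.73262324] [ 0.91328367  0.84814714 -0.39293259] [ 585.06387838 -261.92293569  384.19384287]
```

View pics/w4.png

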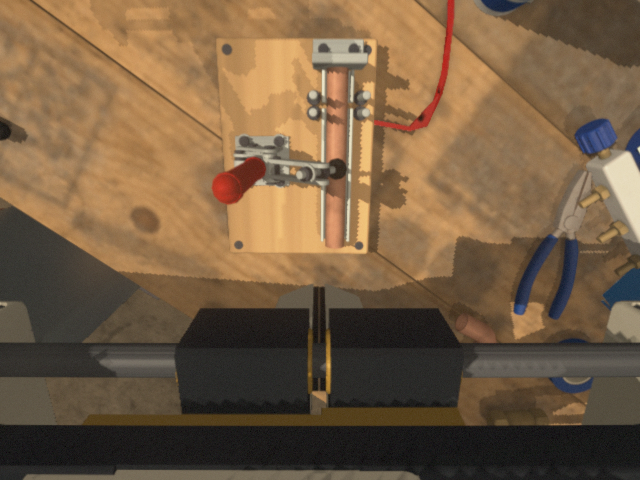

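The pipe is fully up to the stop block ((338,68)) and the handle tip is at about (228,187). I'll triangulate the tip against the earlier views.

```bash
python3 - <<'E'
from h import *
import json
np.set_printoptions(precision=1,suppress=True)
c=json.load(open('w4.json'))
tcp=bot.get_obs()['tool_pos'];a=.634;M=np.array([[np.cos(a),np.sin(a)],[-np.sin(a),np.cos(a)]])
x,d=tri(ray('w',228,187,c),ray('top',275+178*.325,175+202*.325),ray('side',340.4,229.5)); print('tip',x,d,'rel jig',M@(x[:2]-tcp[:2]))
f=lambda n,u,v,z:print(n,M@(onz('w',u,v,z,c)[:2]-tcp[:2]))
f('tip z165',228,187,165); f('root z75',262,166,75);f('pipe far',337,70,35);f('pipe near',336,243,30.5);f('foot',337,169,55)
E
```

```text
tip [ 522.7 -241.8  166.1] [np.float64(0.9444739018109097), np.float64(1.4809610106861837), np.float64(0.9018728387645719)] rel jig [45.3 51.9]
tip z165 [45.5 51.3]
root z75 [46.8 44.4]
pipe far [122.4 -16.4]
pipe near [-32.8 -18.2]
foot [ 42.  -16.8]
```

```bash
python3 - <<'E'
import numpy as np
C=np.array([33.3,49]);P0=np.array([18.5,165])
for th in np.arange(0,1.61,.1):
    c,s=np.cos(th),np.sin(th);Rm=np.array([[c,s],[-s,c]])
    tip=C+Rm@(P0-C); k=tip+Rm@(np.array([-7.5,-90])/90.3*25+np.array([-.996,.083])*8.5)
    print(round(th,1),tip.round(),k.round(1))
E
```

```text
0.0 [ 18. 165.] [  8.  140.8]
0.1 [ 30. 166.] [ 17.2 142.9]
0.2 [ 42. 166.] [ 26.7 144. ]
0.3 [ 53. 164.] [ 36.2 144.2]
0.4 [ 65. 162.] [ 45.7 143.4]
0.5 [ 76. 158.] [ 55.1 141.7]
0.6 [ 87. 153.] [ 64.2 139.1]
0.7 [ 97. 147.] [ 73.  135.5]
0.8 [106. 140.] [ 81.5 131.1]
0.9 [115. 133.] [ 89.4 125.9]
1.0 [123. 124.] [ 96.8 119.9]
1.1 [130. 115.] [103.6 113.2]
1.2 [136. 105.] [109.7 105.9]
1.3 [141.  94.] [115.  98.]
1.4 [145.  83.] [119.4  89.6]
1.5 [148.  72.] [123.1  80.8]
1.6 [150.  60.] [125.8  71.7]
```

Call:
jog_arm:
  targets:
    - {"xyz": [0.28,-0.05,0],"spin": 0}
    - {"xyz": [0.28,-0.05,0],"spin": 0}
    - {"xyz": [0,0,0.4],"spin": 0}
    - {"xyz": [0,0,0.4],"spin": 0}
    - {"xyz": [0,0,0.25],"spin": 0}
    - {"xyz": [0,0,0],"spin": 0}
    - {"xyz": [0,0,0],"spin": 0}
    - {"xyz": [0,-0.03,0],"spin": 0}
    - {"xyz": [0,-0.03,0],"spin": 0}
    - {"xyz": [0,0,0],"spin": 0}

```text
time: 11.65
tool_pos: [544.8, -274.7, 143.2]
tcp_rot: [3.141, -0.0, 0.632]
contact_force: [-0.2, 0.1, 1.3]
grip_width: 0.5
finger_force: 0.0
```

Call:
jog_arm:
  targets:
    - {"xyz": [0,-0.04,0],"spin": 0}
    - {"xyz": [0,-0.04,0],"spin": 0}
    - {"xyz": [0,-0.04,0],"spin": 0}
    - {"xyz": [0,-0.04,0],"spin": 0}
    - {"xyz": [0,-0.04,0],"spin": 0}
    - {"xyz": [0,-0.04,0],"spin": 0}
    - {"xyz": [0,-0.04,0],"spin": 0}
    - {"xyz": [0,-0.04,0],"spin": 0}
    - {"xyz": [0,0,0],"spin": 0}
    - {"xyz": [0,0,0],"spin": 0}

```text
time: 12.9
tool_pos: [529.7, -254.1, 142.7]
tcp_rot: [-3.141, 0.0, 0.632]
contact_force: [0.6, 0.0, -0.5]
grip_width: 0.3
finger_force: 0.0
```

```bash
python3 - <<'E'
from h import *
o=bot.get_obs(); print(o['tool_pos'],o['contact_force'])
a=bot.capture('wrist')[:360]; b=bot.capture('side')[200:320,290:410]
cv2.imwrite('pics/w5.png',np.hstack([cv2.resize(a,(480,270)),cv2.resize(b,(270,270),interpolation=2)]))
E
```

```text
[ 529.65573468 -254.13569345  142.65661555] [ 0.56558026  0.01373929 -0.51393576]
```

View pics/w5.png

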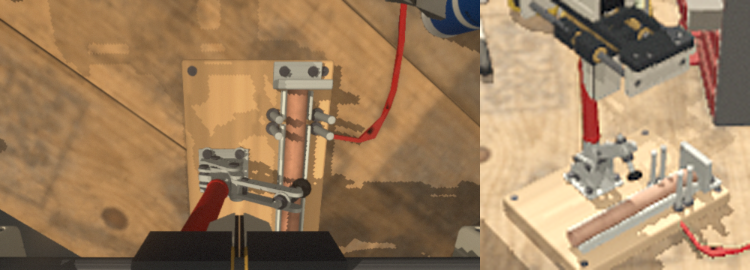

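The fingers are beside the handle near its outer end and the arm is still raised. The pipe still sits at the stop. I'll keep pushing towards +y.

Call:
jog_arm:
  targets:
    - {"xyz": [0,-0.06,0],"spin": 0}
    - {"xyz": [0,-0.06,0],"spin": 0}
    - {"xyz": [0,-0.06,0],"spin": 0}
    - {"xyz": [0,-0.06,0],"spin": 0}
    - {"xyz": [0,-0.06,0],"spin": 0}
    - {"xyz": [0,-0.06,0],"spin": 0}
    - {"xyz": [0,-0.06,0.01],"spin": 0}
    - {"xyz": [0,-0.06,0.02],"spin": 0}
    - {"xyz": [0,0,0],"spin": 0}
    - {"xyz": [0,0,0],"spin": 0}

```text
time: 14.25
tool_pos: [507.0, -223.2, 140.2]
tcp_rot: [-3.141, 0.0, 0.632]
contact_force: [0.0, 0.4, -0.3]
grip_width: 0.5
finger_force: 0.0
```

```bash
python3 - <<'E'
from h import *
o=bot.get_obs(); print(o['tool_pos'],o['contact_force'])
a=bot.capture('wrist')[:360]; b=bot.capture('side')[200:320,270:390]
cv2.imwrite('pics/w6.png',np.hstack([cv2.resize(a,(480,270)),cv2.resize(b,(270,270),interpolation=2)]))
E
```

```text
[ 507.01501272 -223.20442783  140.24031393] [ 0.04704485  0.43526691 -0.34041297]
```

View pics/w6.png

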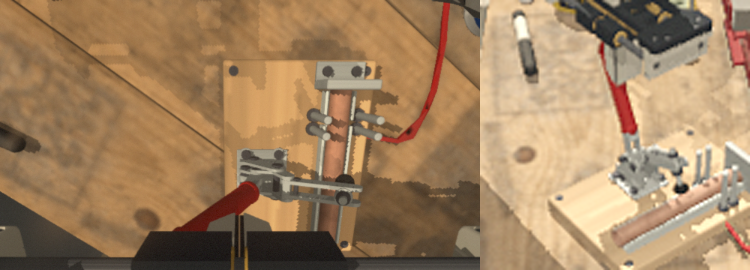

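The handle is tilted about 0.5 rad and the foot is just above the pipe. Now I'll follow the arc outwards and down.

Call:
jog_arm:
  targets:
    - {"xyz": [0,-0.055,0.016],"spin": 0}
    - {"xyz": [0,-0.055,0.016],"spin": 0}
    - {"xyz": [0,-0.055,0.022],"spin": 0}
    - {"xyz": [0,-0.055,0.022],"spin": 0}
    - {"xyz": [0,-0.053,0.027],"spin": 0}
    - {"xyz": [0,-0.053,0.027],"spin": 0}
    - {"xyz": [0,-0.05,0.032],"spin": 0}
    - {"xyz": [0,-0.05,0.032],"spin": 0}
    - {"xyz": [0,0,0],"spin": 0}
    - {"xyz": [0,0,0],"spin": 0}

```text
time: 15.6
tool_pos: [486.9, -195.7, 124.8]
tcp_rot: [-3.141, 0.0, 0.632]
contact_force: [-0.6, -0.2, 0.4]
grip_width: 0.2
finger_force: 0.5
```

Call:
jog_arm:
  targets:
    - {"xyz": [0,-0.046,0.038],"spin": 0}
    - {"xyz": [0,-0.046,0.038],"spin": 0}
    - {"xyz": [0,-0.042,0.042],"spin": 0}
    - {"xyz": [0,-0.042,0.042],"spin": 0}
    - {"xyz": [0,0,0],"spin": 0}
    - {"xyz": [0,0,0],"spin": 0}
    - {"xyz": [0,0,0],"spin": 0}
    - {"xyz": [0,0,0],"spin": 0}
    - {"xyz": [0,0,0],"spin": 0}
    - {"xyz": [0,0,0],"spin": 0}

```text
time: 16.85
tool_pos: [478.6, -184.2, 112.3]
tcp_rot: [3.141, -0.0, 0.632]
contact_force: [-1.3, 1.0, 5.7]
grip_width: 0.1
finger_force: 2.2
```

Call:
jog_arm:
  targets:
    - {"xyz": [0,-0.038,0.045],"spin": 0}
    - {"xyz": [0,-0.038,0.045],"spin": 0}
    - {"xyz": [0,-0.033,0.05],"spin": 0}
    - {"xyz": [0,-0.033,0.05],"spin": 0}
    - {"xyz": [0,0,0],"spin": 0}
    - {"xyz": [0,0,0],"spin": 0}
    - {"xyz": [0,0,0],"spin": 0}
    - {"xyz": [0,0,0],"spin": 0}
    - {"xyz": [0,0,0],"spin": 0}
    - {"xyz": [0,0,0],"spin": 0}

```text
time: 18.1
tool_pos: [471.9, -175.2, 96.8]
tcp_rot: [3.142, 0.0, 0.632]
contact_force: [-0.3, 0.1, -0.4]
grip_width: 0.1
finger_force: 0.0
```

```bash
python3 - <<'E'
from h import *
o=bot.get_obs(); print(o['tool_pos'],o['contact_force'])
a=bot.capture('wrist')[:360]; b=bot.capture('side')[200:320,270:390]
cv2.imwrite('pics/w7.png',np.hstack([cv2.resize(a,(480,270)),cv2.resize(b,(270,270),interpolation=2)]))
E
```

```text
[ 471.86734318 -175.211653     96.80185313] [-0.3040836   0.14220201 -0.35277141]
```

View pics/w7.png

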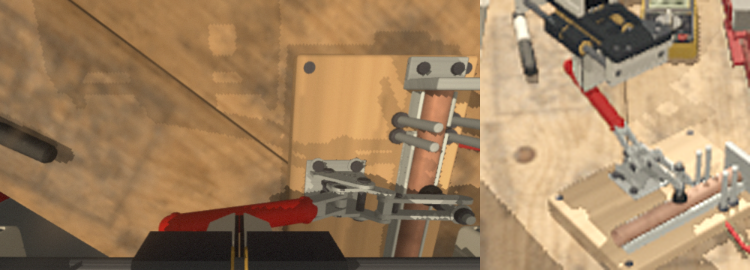

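The fingers now meet no force and the handle lies low with the foot down on the pipe, so it seems to have snapped over. I'll confirm by probing down onto the handle.

Call:
jog_arm:
  targets:
    - {"xyz": [0,-0.02,0.04],"spin": 0}
    - {"xyz": [0,-0.02,0.04],"spin": 0}
    - {"xyz": [0,-0.02,0.04],"spin": 0}
    - {"xyz": [0,0,0.02],"spin": 0}
    - {"xyz": [0,0,0],"spin": 0}
    - {"xyz": [0,0,0],"spin": 0}
    - {"xyz": [0,0,0],"spin": 0}
    - {"xyz": [0,0,0],"spin": 0}
    - {"xyz": [0,0,0],"spin": 0}
    - {"xyz": [0,0,0],"spin": 0}

```text
time: 19.45
tool_pos: [469.0, -171.3, 85.6]
tcp_rot: [3.142, 0.0, 0.632]
contact_force: [0.2, -0.5, -0.6]
grip_width: 0.6
finger_force: 0.0
```

Call:
jog_arm:
  targets:
    - {"xyz": [0,0,0.02],"spin": 0}
    - {"xyz": [0,0,0.02],"spin": 0}
    - {"xyz": [0,0,0.02],"spin": 0}
    - {"xyz": [0,0,0],"spin": 0}
    - {"xyz": [0,0,0],"spin": 0}
    - {"xyz": [0,0,0],"spin": 0}
    - {"xyz": [0,0,0],"spin": 0}
    - {"xyz": [0,0,0],"spin": 0}
    - {"xyz": [0,0,0],"spin": 0}
    - {"xyz": [0,0,0],"spin": 0}

```text
time: 20.7
tool_pos: [469.1, -171.3, 80.8]
tcp_rot: [3.141, 0.0, 0.632]
contact_force: [0.2, -0.3, 0.1]
grip_width: 0.3
finger_force: 0.0
```

Call:
jog_arm:
  targets:
    - {"xyz": [0,0,0.015],"spin": 0}
    - {"xyz": [0,0,0.015],"spin": 0}
    - {"xyz": [0,0,0.015],"spin": 0}
    - {"xyz": [0,0,0],"spin": 0}
    - {"xyz": [0,0,0],"spin": 0}
    - {"xyz": [0,0,0],"spin": 0}
    - {"xyz": [0,0,0],"spin": 0}
    - {"xyz": [0,0,0],"spin": 0}
    - {"xyz": [0,0,0],"spin": 0}
    - {"xyz": [0,0,0],"spin": 0}

```text
time: 21.95
tool_pos: [469.1, -171.3, 77.2]
tcp_rot: [3.142, 0.0, 0.632]
contact_force: [-0.3, 0.1, 0.3]
grip_width: 0.7
finger_force: 0.0
```

Call:
jog_arm:
  targets:
    - {"xyz": [0,0,-0.1],"spin": 0}
    - {"xyz": [0,0,-0.4],"spin": 0}
    - {"xyz": [0,0,-0.5],"spin": 0}
    - {"xyz": [0,0,-0.5],"spin": 0}
    - {"xyz": [0,0,-0.4],"spin": 0}
    - {"xyz": [-0.4,0,0],"spin": 0}
    - {"xyz": [-0.4,0,0],"spin": 0}
    - {"xyz": [-0.4,0,0],"spin": 0}
    - {"xyz": [0,0,0],"spin": 0}
    - {"xyz": [0,0,0],"spin": 0}

```text
time: 23.2
tool_pos: [392.0, -227.9, 229.6]
tcp_rot: [3.141, -0.001, 0.631]
contact_force: [0.4, -0.1, -0.4]
grip_width: 0.0
finger_force: 0.0
```

```bash
cat > m.py <<'E'
from h import *
np.set_printoptions(precision=1,suppress=True)
o=bot.get_obs(); print(o['time'],o['tool_pos'])
c=bot.get_calibration('wrist'); a=.632;M=np.array([[np.cos(a),np.sin(a)],[-np.sin(a),np.cos(a)]]); O=np.array([529.7,-254.1])-M.T@np.array([0,5])
E={}
for n in ('wrist','side','top'):
    im=bot.capture(n); cv2.imwrite(f'pics/m_{n}.png',im); h=cv2.cvtColor(im,cv2.COLOR_BGR2HSV)
    m=(((h[...,0]<6)|(h[...,0]>174))&(h[...,1]>170)&(h[...,2]>70)).astype(np.uint8)
    k,l,s,ce=cv2.connectedComponentsWithStats(m)
    for i in range(1,k):
        if s[i,4]>40:
            p=np.argwhere(l==i)[:,::-1].astype(np.float32); (cx,cy),wh,an=cv2.minAreaRect(p); b=cv2.boxPoints(((cx,cy),wh,an))
            e=sorted([(b[j]+b[(j+1)%4])/2 for j in range(4)],key=lambda q:-np.hypot(*(q-np.array([cx,cy]))))[:2]
            q=M@(onz(n,cx,cy,75,c if n=='wrist' else None)[:2]-O)
            print(n,s[i,4],(round(cx),round(cy)),np.round(wh),np.array(e),'jig@75',q,[M@(onz(n,*z,75,c if n=='wrist' else None)[:2]-O) for z in e])
E
python3 m.py
```

```text
23.2 [ 392.  -227.9  229.6]
wrist 772 (580, 42) [ 36. 100.] [[618.9  10.9]
 [541.7  73.9]] jig@75 [ 40.2 -88.5] [array([  61.1, -112.6]), array([ 18.5, -63.4])]
wrist 49 (19, 76) [ 6. 13.] [[26.2 75.8]
 [12.8 77. ]] jig@75 [ 17.1 333.3] [array([ 17.5, 328.1]), array([ 16.7, 338.5])]
wrist 2787 (320, 97) [ 24. 133.] [[387.  97.]
 [254.  97.]] jig@75 [  1.8 104.3] [array([ 1.8, 53.1]), array([  1.8, 155.4])]
wrist 119 (17, 147) [ 4. 36.] [[ -0.2 150.8]
 [ 34.8 143.8]] jig@75 [-35.6 347.5] [array([-38.3, 362.4]), array([-32.9, 332.7])]
side 891 (16, 30) [59. 31.] [[15.5  0. ]
 [15.5 59. ]] jig@75 [-196.9 2809.8] [array([ -40.9, 3678.7]), array([-305.5, 2206.7])]
side 1154 (380, 78) [60. 70.] [[412.4  65.6]
 [346.9  89.5]] jig@75 [897.  894.3] [array([1117.5,  920.3]), array([699.1, 871.3])]
side 60 (221, 66) [12.  6.] [[222.3  72.4]
 [220.7  60.6]] jig@75 [ 428.9 1452.1] [array([ 394.9, 1377.9]), array([ 464.8, 1530.7])]
side 203 (232, 99) [43. 13.] [[210.8  98. ]
 [253.3  99.7]] jig@75 [ 280.8 1074.3] [array([ 218.5, 1135.4]), array([ 342.4, 1014. ])]
side 158 (161, 102) [11. 30.] [[17
[... 3073 characters left out ...]
] jig@75 [355.3 234.6] [array([329.4, 196.3]), array([381.5, 273.3])]
top 66 (162, 197) [ 2. 45.] [[184.  195.7]
 [139.1 198.9]] jig@75 [303.2 250. ] [array([276.6, 208.7]), array([330. , 291.6])]
top 339 (22, 307) [11. 42.] [[  1.5 310.5]
 [ 43.3 302.8]] jig@75 [292.7 636.2] [array([314.7, 681.7]), array([271.2, 591.7])]
top 183 (12, 342) [16. 22.] [[ 23. 342.]
 [  1. 342.]] jig@75 [243.9 699.7] [array([229. , 678.3]), array([259. , 721.4])]
top 125 (16, 360) [10. 20.] [[ 26.3 358.7]
 [  6.3 361.8]] jig@75 [205.9 713.8] [array([195.2, 692.5]), array([216.6, 735.3])]
top 262 (11, 408) [21. 16.] [[  9.7 397.2]
 [ 12.3 418.2]] jig@75 [129.6 783.9] [array([149.8, 773.2]), array([109.5, 794.8])]
```

```bash
python3 - <<'E'
from h import *
np.set_printoptions(precision=1,suppress=True)
c=bot.get_calibration('wrist')
a=.632;M=np.array([[np.cos(a),np.sin(a)],[-np.sin(a),np.cos(a)]]); O=np.array([529.7,-254.1])-M.T@np.array([0,5])
for n,w,s in(('outer',(254,97),(307,235)),('mid',(320,97),(319,246)),('inner',(387,97),(330.6,257.4))):
    x,d=tri(ray('w',*w,c),ray('side',*s)); print(n,M@(x[:2]-O),x[2],d[0])
E
```

```text
outer [  2.3 156.5] 70.38469811522639 0.08346890472625497
mid [  2.5 105. ] 66.57620688227267 0.08248639230539753
inner [ 1.2 52.8] 64.84384003985278 1.6112477302464994
```

```bash
python3 - <<'E'
from h import *
np.set_printoptions(precision=1,suppress=True)
c=bot.get_calibration('wrist');f=240/np.tan(np.radians(c['vfov'])/2)
a=.632;M=np.array([[np.cos(a),np.sin(a)],[-np.sin(a),np.cos(a)]]); O=np.array([529.7,-254.1])-M.T@np.array([0,5])
Rc=R.from_euler('xyz',c['rotation']).as_matrix();K=np.array([[f,0,c['cx']],[0,f,c['cy']],[0,0,1.]])
im=cv2.imread('pics/m_wrist.png');h=cv2.cvtColor(im,cv2.COLOR_BGR2HSV)
for x in range(-92,-60,2):
    P=np.append(O+M.T@np.array([x,-50.]),38); q=Rc.T@(P-c['eye']); p=cv2.projectPoints(q[None],np.zeros(3),np.zeros(3),K,np.array([c['k1'],0,0,0.]))[0].ravel()
    u,v=p.round().astype(int); print(x,u,v,h[v,u] if 0<=v<480 and 0<=u<640 else None)
E
```

```text
-92 485 206 [ 15 118 183]
-90 486 204 [ 15 116 182]
-88 486 202 [ 15 120 178]
-86 486 200 [ 17 129 224]
-84 487 198 [ 19 125 243]
-82 487 196 [ 19 123 244]
-80 487 194 [ 19 121 243]
-78 487 192 [ 14 129 204]
-76 488 189 [ 11 129 220]
-74 488 187 [ 12 128 221]
-72 488 185 [ 12 126 221]
-70 489 183 [ 11 127 218]
-68 489 181 [ 12 125 220]
-66 489 179 [ 12 125 223]
-64 489 176 [ 12 125 228]
-62 490 174 [ 11 123 228]
```

The pipe's near end measures about -80 mm once the roughly 2 mm frame offset is taken out, so it is home. The handle's outer end matches its locked position, so I'm handing in.

```bash
python3 -c "
from plant import bot
print(bot.close_job())"
```

```text
the job is handed in; nothing more can be done
None
```

The job is handed in: the pipe is butted firmly against the stop and the clamp handle measures at its locked position, but the foot's 10 N pressing force wasn't measured and no verdict came back.

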